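# Close a packed denture flask in its clamp

## Robot

A 7-joint arm with a two-finger parallel gripper is mounted at the origin on the work surface; the furniture and walls round the work are solid. World frame = base frame: x ahead of the robot, y to its left, z up, the work surface at z = 0. Lengths are in m, angles in rad, forces in N, time in s.
With the tool pointing down it reaches from about 0.425 to 0.875 m from the base axis. Payload 4.7 kg.
Tool frame: the origin (TCP) lies at the very end of the fingers, on their centre line; the grasp point (between the pads) lies behind it (ctrl.tcp_to_grasp is the z of the grasp point in the tool frame, in m); z points along the fingers, y is the line along which they close (so a half turn about z gives the same grasp; the last joint's range is limited). The gripper opens to 87 mm and grips with 3 to 60 N. Pads are 19 mm wide; open, the fingers measure 117 mm over their backs; the gripper's body (75 mm by 190 mm) begins 51 mm behind the grasp point.
Start: joints at [1.152, 0.321, -0.07, 1.45, 0.023, 1.371, -0.057], TCP at [0.273, -0.59, 0.223] pointing down, gripper open.
Joint ranges: [-2.86, 2.86], [-0.3, 2.09], [-1.38, 1.24], [0.06, 2.45], [-1.56, 4.7], [0.09, 2.05], [-2.69, 2.69]. Speed limits (rad/s): [2.57, 2.57, 3.14, 3.14, 3.14, 3.14, 3.14].

## Interface

Orientations are given as a rotation vector (axis times angle).
In Python, from bench import ctrl gives the robot as it stands.
- The arm moves only by the tool step_arm, never from a script. Its argument "targets" is a list of rows, each a list of 7 numbers: the shift along the world's x, y, z in cm, then the turn, a rotation vector about the world's x, y, z in degrees, then the opening, from 0 (shut) to 1 (fully open). A call has exactly 5 rows; each row shifts and turns the commanded pose from where the row before left it; what a row does not reach is not made up. A row lasts 1/12 s, in which the tool goes at most 41.7 mm and 7.16 degrees, less where a joint would pass 70% of its speed; a pose out of reach is approached as far as the arm can. A call with a gripper value outside its range is refused whole. The fingers move at their own pace and stop on an object; "force" is the grip in N (left out, the last holds). Time passes only in rows, so rows that do not move let the fingers close, or fill a call up. It gives the time, the measured TCP pose, the force, the opening and the grip force at its end, in the units of the state.
- ctrl.get_state(): the state, without advancing time (a new reading comes with each control period).
- ctrl.get_image(name): name is "side" or "top" or "wrist"; returns (picture, depth): 480x640x3 uint8, red, green, blue; 480x640 float32, m along the optical axis (not along the pixel's ray), 0 where there is no reading.
- ctrl.camera_params(name): a dict with "intrinsics" (3x3 intrinsics, pixels), "rvec" (rotation vector, rad) and "tvec" (3), from world to camera coordinates, as OpenCV has them; the wrist camera has in their place "hand_eye" (4x4, takes a point from camera to tool coordinates, whose origin is the TCP and whose axes are the flange's). Camera axes: x right, y down, z forward; pixel columns grow to the right and rows downward; lengths in m; the calibration is good to about 2 mm. A picture is of the moment at which its call begins: read the wrist's pose just before it. camera_params takes no time and is no camera call.
- ctrl.close_job(): hands the job in; it is judged then, once.
The state is a dict: "time": time; "joint_positions": joint angles; "qd": joint speeds; "joint_torque": joint torques, N m; "position": TCP position; "tool_rot": TCP orientation; "ft_force": force on the tool from outside, world axes, zero at the start; "torque": the same for the moment, N m; "grip_width": opening from 0.0 (shut) to 1.0 (fully open); "grip_force": force on a finger pad.
Only numpy, scipy, OpenCV 4.12 (cv2) and the standard library are available. Lean on these libraries where they do the work, as an engineer would, in place of code of your own. Each camera call takes 0.05 s, during which the arm holds its last target. There are 200 camera calls.

## Task

Close the small round bronze denture flask in the two-rod clamp, building it up there from the bottom: first set the lower half between the four dowels with its ears pointing to the rods, then the upper half fully down over its guide pins, then the small lid that fits it, and last drop the steel yoke over both rods until it lies flat on the lid. Never let the two mould halves tip over, and leave the larger lid, the powder jar and the plaster model where they are.

Things in the scene. Friction and masses are not known exactly. Their poses are not given: they have to be found in the camera images.
- clamp: Fixed clamp: grey plate 184x76x12 with upright 10 mm threaded rods at x=+-74, pointed tops at z=118. Four dowels at x=+-30.7, y=+-21.7, to z=18.5, ring a round seat at the middle (fingers closing along y clear them). Origin: centre of the plate's underside; x from rod to rod; either way round alike. Seated origins stand above it: lower half 12, upper half 36, lid 60.5, yoke 82 mm.
- flask_lower: Loose lower half, 0.35 kg: bronze drum 64 across, 24 high, filled with white stone bearing a horseshoe ridge (to z=30). Two ears at the rim along x, to x=+-50, with upright steel guide pins, tips at z=39.5: thick one (10 mm) at x=+38.5, thin one (6.4 mm) at x=-37. Origin: centre of underside, z up; all mm. Grip across the drum along y (64 mm).
- flask_ring: Loose upper half, 0.3 kg: bronze ring 64 across, 28 high, wall 5, white stone inside 5 below the rim. At its foot (to z=8) two forked ears along x: the wide one at +x (to x=50, slot 12.2) goes over the thick pin, the narrow one at -x (to x=-48, slot 8.4) over the thin pin; end for end it jams. Seated: x axis as the lower half's. Origin: centre of underside. Grip across along y (64 mm).
- flask_lid: The small lid, loose, 0.18 kg: bronze disc 64 mm across with a round boss 28 mm across. From its underside: centring lip 51 mm across (tapers to 47) up to z=3.5, disc to z=9.5, boss to z=21.5. The lip drops into the upper half's 54 mm mouth, in any turn; the origin then is 24.5 mm above the upper half's. Origin: centre of the lip's underside, z up. Grip the boss.
- yoke: Loose steel yoke, 0.28 kg: flat bar 178x28x12 mm with a 15 mm hole at x=+74 and x=-74, and a rib on top (total height 18 mm). Origin: centre of its underside, z up, x along the bar; either way round alike. Grip it at the middle across its 28 mm width (along y). Seated, its underside rests on the small lid's boss with both rods through the holes.
- large_lid: A lid of the same form for a larger flask, loose: disc 82 mm across, boss 34 mm across, 21.5 mm high. It does not belong to this flask: leave it where it lies. Origin: centre of its underside.
- powder_jar: Round white powder jar, 50 mm across, 41 mm high, loose; a bystander to leave alone. Origin: centre of its underside.
- plaster_model: White plaster jaw model 48x61x24 mm, loose; a bystander to leave alone. Origin: centre of its underside.

How it is judged:
On the way, in this order (a step that is already met when the one before it is completed fails the run):
1. the lower half stands in the clamp between the dowels, ears to the rods, released (horizontal distance between flask_lower and clamp below 0.006 m and z of flask_lower in the frame of clamp between 0.0095 and 0.0145 m and angle between flask_lower's own z axis and vertical below 0.05 rad and angle between the x axis of flask_lower and the x axis of clamp, either way round below 0.26 rad and contact force between the fingers and flask_lower below 0.3 N and linear speed of flask_lower below 0.02 m/s), for 0.2 s.
2. the upper half is fully down on the lower half over the guide pins, released (horizontal distance between flask_lower and clamp below 0.006 m and z of flask_lower in the frame of clamp between 0.0095 and 0.0145 m and angle between each of flask_lower, flask_ring's own z axis and vertical below 0.05 rad and angle between the x axis of flask_lower and the x axis of clamp, either way round below 0.26 rad and horizontal distance between flask_ring and flask_lower below 0.005 m and z of flask_ring in the frame of flask_lower between 0.0215 and 0.0262 m and angle between the x axis of flask_ring and the x axis of flask_lower, either way round below 0.15 rad and contact force between the fingers and flask_ring below 0.3 N and linear speed of flask_ring below 0.02 m/s), for 0.2 s.
3. the small lid lies flat in the mouth of the upper half, released (horizontal distance between flask_lower and clamp below 0.006 m and z of flask_lower in the frame of clamp between 0.0095 and 0.0145 m and angle between each of flask_lower, flask_ring, flask_lid's own z axis and vertical below 0.05 rad and angle between the x axis of flask_lower and the x axis of clamp, either way round below 0.26 rad and horizontal distance between flask_ring and flask_lower below 0.005 m and z of flask_ring in the frame of flask_lower between 0.0215 and 0.0262 m and angle between the x axis of flask_ring and the x axis of flask_lower, either way round below 0.15 rad and horizontal distance between flask_lid and flask_ring below 0.005 m and z of flask_lid in the frame of flask_ring between 0.022 and 0.0267 m and contact force between the fingers and flask_lid below 0.3 N and linear speed of flask_lid below 0.02 m/s), for 0.2 s.
4. the yoke is over both rods and flat on the lid, released (horizontal distance between flask_lower and clamp below 0.006 m and z of flask_lower in the frame of clamp between 0.0095 and 0.0145 m and angle between each of flask_lower, flask_ring, flask_lid's own z axis and vertical below 0.05 rad and angle between the x axis of flask_lower and the x axis of clamp, either way round below 0.26 rad and horizontal distance between flask_ring and flask_lower below 0.005 m and z of flask_ring in the frame of flask_lower between 0.0215 and 0.0262 m and angle between the x axis of flask_ring and the x axis of flask_lower, either way round below 0.15 rad and horizontal distance between flask_lid and flask_ring below 0.005 m and z of flask_lid in the frame of flask_ring between 0.022 and 0.0267 m and horizontal distance between yoke and clamp below 0.008 m and z of yoke in the frame of clamp between 0.0785 and 0.085 m and angle between yoke's own z axis and vertical below 0.06 rad and angle between the x axis of yoke and the x axis of clamp, either way round below 0.15 rad and contact force between the fingers and yoke below 0.3 N and linear speed of yoke below 0.02 m/s), for 0.2 s.
At the end, for the whole second after the job is handed in: Lower half on the clamp plate (6 mm, ears within 15 deg of the rods); upper half down on it (5 mm, 8 deg); small lid in its mouth (5 mm); yoke over both rods on the lid (8 mm, 8 deg); heights as seated within 2 mm (yoke 3 mm), all level within 3 deg, released, at rest (all of step 4 and linear speed of each of flask_lower, flask_ring, flask_lid below 0.02 m/s and contact force between the fingers and flask_lower below 0.3 N and contact force between the fingers and flask_ring below 0.3 N and contact force between the fingers and flask_lid below 0.3 N); the robot touches nothing.
It fails at once if a mould half is tipped by more than 35 degrees (angle between any of flask_lower, flask_ring's own z axis and vertical above 0.61 rad).
It fails at once if the larger lid, the powder jar or the plaster model is pushed more than 20 mm from its place (distance of any of large_lid, powder_jar, plaster_model from where it was at the start of the episode above 0.02 m).
It also fails if it takes over 104 s, if anything falls off the work surface, if the arm or the gripper's body presses on something with over 40 N, if the wrist force passes 120 N, or if a joint passes its speed limit or range.

## Working session

There is one attempt and no reset: what is moved stays moved. The work goes in short steps, Python scripts to look and compute and a tool call to move; the robot and the scene stay as the last step left them, time stands still between calls to the robot, and variables do not carry over. Pictures are saved under pics/ and viewed, at most 14 in all, crops included, and the job is handed in when it is done.

Besides the shell and the picture viewer there is one more tool, called after ">>>" as name(argument=value, ...), one argument or row to a line, values as JSON. step_arm: Moves the arm, as the interface text tells. Its arguments: {"type":"object","properties":{"targets":{"type":"array"},"force":{"type":"number"}},"required":["targets"]}

```bash
ls; mkdir -p pics
cat > h.py <<'E'
import numpy as np, cv2
from bench import ctrl
from scipy.spatial.transform import Rotation as R
def cam(name):
    s=ctrl.get_state(); im,d=ctrl.get_image(name); p=ctrl.camera_params(name)
    K=np.array(p["intrinsics"])
    if name=="wrist":
        T=np.eye(4);T[:3,:3]=R.from_rotvec(s["tool_rot"]).as_matrix();T[:3,3]=s["position"]
        T=T@np.array(p["hand_eye"])
    else:
        M=np.eye(4);M[:3,:3]=R.from_rotvec(np.ravel(p["rvec"])).as_matrix();M[:3,3]=np.ravel(p["tvec"]);T=np.linalg.inv(M)
    return im,d,K,T
def cloud(d,K,T):
    v,u=np.mgrid[:480,:640]
    P=np.stack([(u-K[0,2])/K[0,0]*d,(v-K[1,2])/K[1,1]*d,d],-1)
    W=P@T[:3,:3].T+T[:3,3]; W[d<=0]=np.nan
    return W
def atz(u,v,z,K,T):
    r=T[:3,:3]@np.array([(u-K[0,2])/K[0,0],(v-K[1,2])/K[1,1],1]); t=T[:3,3]
    return t+r*(z-t[2])/r[2]
E
python3 - <<'E'
from h import *
s=ctrl.get_state();print(s["time"],s["position"],s["tool_rot"],s["grip_width"],ctrl.tcp_to_grasp)
print(ctrl.camera_params("wrist")["hand_eye"])
for n in("top","side"):
    im,d,K,T=cam(n);cv2.imwrite(f"pics/{n}0.png",im[...,::-1]);np.savez(f"{n}0.npz",im=im,d=d,K=K,T=T);print(n,K,T)
E
```

```text
pics
0.0 [ 0.2723262  -0.58960238  0.22146472] [-3.06654357e+00 -6.74137383e-01  8.07590356e-04] 0.9968975240569413 -0.0187
[[-1.11987406e-03 -9.66725568e-01 -2.55813256e-01  7.08850187e-02]
 [ 9.99998970e-01 -1.31228678e-03  5.81472092e-04  6.47506686e-04]
 [-8.97824291e-04 -2.55812341e-01  9.66726042e-01 -1.62029142e-01]
 [ 0.00000000e+00  0.00000000e+00  0.00000000e+00  1.00000000e+00]]
top [[438.52879111   0.         322.3640022 ]
 [  0.         438.52879111 239.71764602]
 [  0.           0.           1.        ]] [[ 0.02293156 -0.98900626  0.14608477  0.39158186]
 [-0.99954946 -0.01985069  0.02251271 -0.01540684]
 [-0.01936533 -0.14653521 -0.98901588  1.05546841]
 [ 0.          0.          0.          1.        ]]
side [[580.31757962   0.         316.08124117]
 [  0.         580.31757962 237.57520005]
 [  0.           0.           1.        ]] [[-0.97817942 -0.15627781  0.13690241  0.32556019]
 [-0.20741256  0.77274374 -0.59987261  0.84277897]
 [-0.0120437  -0.61517832 -0.788296    1.12200844]
 [ 0.          0.          0.          1.        ]]
```

View pics/top0.png

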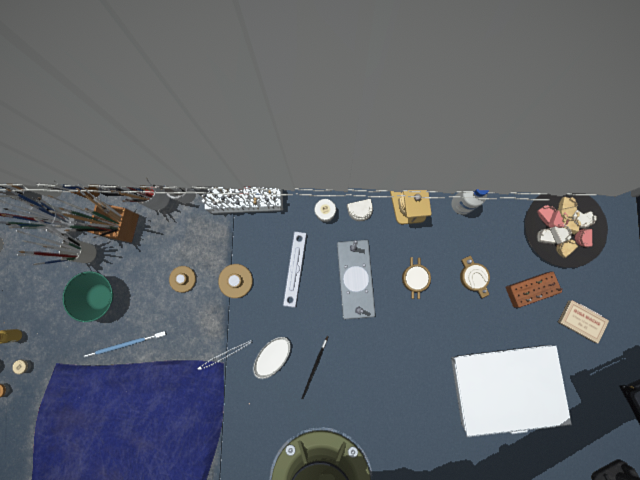

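View pics/side0.png

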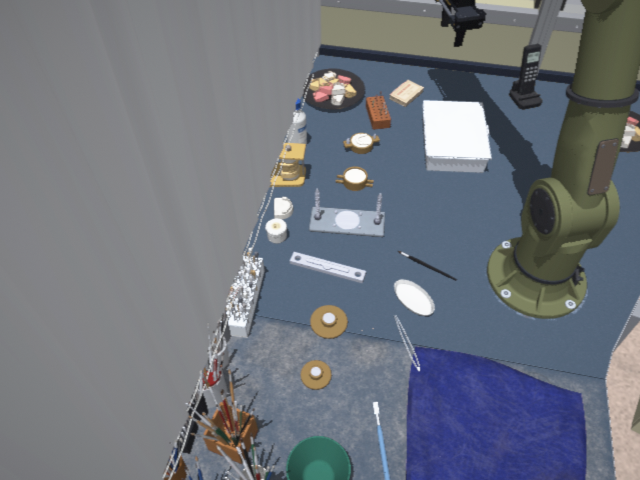

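The top view shows the yoke at (294,270), the clamp at (356,279), drum-like parts at (417,279) and (476,276), the small lid at (182,279) and the large lid at (236,281). I'll enlarge the drum-like parts.

Run:
```python
from h import *
t=np.load("top0.npz");s=np.load("side0.npz")
a=cv2.resize(t["im"][235:325,280:500],None,fx=3.6,fy=3.6,interpolation=cv2.INTER_CUBIC)
b=cv2.resize(s["im"][120:200,290:510],None,fx=3.6,fy=3.6,interpolation=cv2.INTER_CUBIC)[:, :792]
cv2.imwrite("pics/c1.png",np.vstack([a[:,:792],b[:270]])[:600,:,::-1])
W=cloud(t["d"],t["K"],t["T"])
for n,(u,v,r) in dict(yoke=(294,270,60),clamp=(356,279,50),A=(417,279,27),B=(476,276,27),lid=(182,279,20),llid=(236,281,22),jar=(325,210,14),mod=(360,210,14)).items():
    P=W[v-r:v+r,u-r:u+r].reshape(-1,3);P=P[np.isfinite(P[:,0])]
    print(n,W[v,u].round(4),np.percentile(P[:,2],[1,50,90,99]).round(4))
```

```text
yoke [0.4707 0.0736 0.0202] [-0.0037  0.0013  0.0127  0.04  ]
clamp [ 0.4532 -0.0736  0.0116] [-0.0034  0.0016  0.0135  0.0229]
A [ 0.4556 -0.2153  0.024 ] [-0.0033  0.0017  0.0247  0.0302]
B [ 0.4654 -0.3519  0.0257] [-0.0034  0.0017  0.0262  0.0321]
lid [0.4435 0.3374 0.0241] [-0.0036  0.0022  0.0129  0.0244]
llid [0.4416 0.2089 0.025 ] [-0.0033  0.004   0.0135  0.0244]
jar [0.6117 0.003  0.0446] [-0.0036  0.0039  0.0427  0.0446]
mod [ 0.619  -0.0809  0.0186] [-0.0034  0.0125  0.0195  0.0266]
```

View pics/c1.png

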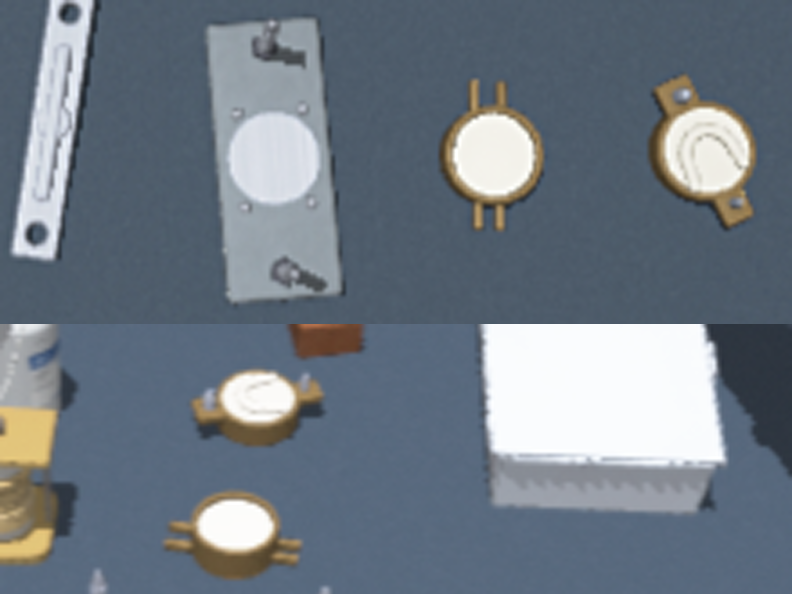

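The crop shows A, with forked ears, is the upper half: wide fork up (+x) and narrow fork down. B is the lower half, thick pin up-left at crop (683,96) and thin pin at (737,203). I'll move over the lower half and refine with the wrist camera.

>>> step_arm(
  targets=[
    [1.93,2.38,0,0,0,0,1],
    [1.93,2.38,0,0,0,0,1],
    [1.93,2.38,0,0,0,0,1],
    [1.93,2.38,0,0,0,0,1],
    [1.93,2.38,0,0,0,0,1],
  ],
  force=30,
)

```text
time: 0.52
position: [0.3696, -0.4697, 0.2221]
tool_rot: [-3.068, -0.674, 0.001]
ft_force: [0.4, -0.0, -0.8]
grip_width: 1.0
grip_force: 0.0
```

>>> step_arm(
  targets=[
    [1.93,2.38,0,0,0,0,1],
    [1.93,2.38,0,0,0,0,1],
    [1.93,2.38,0,0,0,0,1],
    [1.93,2.38,0,0,0,0,1],
    [1.93,2.38,0,0,0,0,1],
  ],
)

```text
time: 0.93
position: [0.4661, -0.3507, 0.2222]
tool_rot: [-3.068, -0.674, 0.001]
ft_force: [0.1, -0.2, 0.6]
grip_width: 1.002
grip_force: 0.0
```

>>> step_arm(
  targets=[
    [0,0,0,0,0,0,1],
    [0,0,0,0,0,0,1],
    [0,0,0,0,0,0,1],
    [0,0,0,0,0,0,1],
    [0,0,0,0,0,0,1],
  ],
)

```text
time: 1.35
position: [0.4644, -0.3536, 0.2223]
tool_rot: [3.069, 0.67, -0.001]
ft_force: [0.3, 0.7, -0.1]
grip_width: 1.0
grip_force: 0.0
```

Run:
```python
from h import *
s=ctrl.get_state();print(s["time"],s["position"],s["tool_rot"])
im,d,K,T=cam("wrist");np.savez("w0.npz",im=im,d=d,K=K,T=T);cv2.imwrite("pics/w0.png",im[...,::-1])
W=cloud(d,K,T);print(W[::60,::80,2].round(3))
```

```text
1.35 [ 0.46437628 -0.35360738  0.2223356 ] [ 3.06913829e+00  6.70208249e-01 -1.18938074e-03]
[[ 0.011  0.013 -0.001  0.009 -0.     0.104 -0.001  0.151]
 [ 0.012  0.009 -0.001  0.    -0.002 -0.     0.001  0.131]
 [ 0.01   0.     0.028  0.     0.    -0.    -0.     0.018]
 [ 0.011 -0.001  0.027  0.001  0.024  0.001 -0.001  0.034]
 [-0.001 -0.001  0.    -0.001  0.024  0.001 -0.     0.021]
 [ 0.31   0.31  -0.     0.001 -0.001  0.035  0.035  0.309]
 [ 0.316  0.313  0.278  0.014  0.    -0.001  0.277  0.313]
 [ 0.33   0.329  0.33   0.33   0.33   0.329  0.33   0.329]]
```

View pics/w0.png

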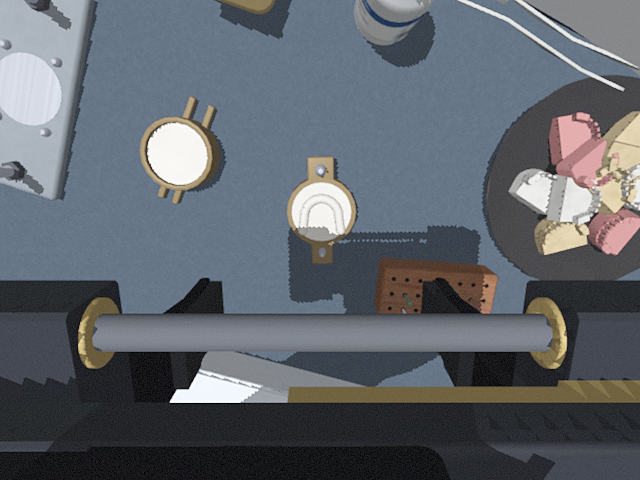

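The wrist view shows the lower half at (321,210), with thick pin (321,171) and thin pin (321,254), and the upper half at (180,153). I'll measure both from the cloud.

```bash
cat >> h.py <<'E'
def circ(P,r=None):
    from scipy.optimize import least_squares
    f=lambda q:np.hypot(P[:,0]-q[0],P[:,1]-q[1])-q[2]
    q=least_squares(f,[*P[:,:2].mean(0),.03],loss="soft_l1",f_scale=.001).x
    return q
def rim(W,c,zlo,zhi,rlo,rhi):
    """outer edge points of a flat disc: per-angle max radius"""
    m=(W[...,2]>zlo)&(W[...,2]<zhi);P=W[m]
    for _ in range(4):
        a=np.arctan2(P[:,1]-c[1],P[:,0]-c[0]);r=np.hypot(P[:,0]-c[0],P[:,1]-c[1])
        E=[]
        for k in np.linspace(-np.pi,np.pi,73)[:-1]:
            s=(a>=k)&(a<k+np.pi/36)&(r<rhi)
            if s.any():
                i=np.where(s)[0][r[s].argmax()]
                if r[i]>rlo:E.append(P[i])
        E=np.array(E);q=circ(E);c=q[:2]
    return q,len(E)
E
python3 - <<'E'
from h import *
z=np.load("w0.npz");d,K,T=z["d"],z["K"],z["T"];W=cloud(d,K,T)
a=atz(321,171,.0395,K,T);b=atz(321,254,.0395,K,T);print("pins",a,b,np.linalg.norm(a-b),b+(a-b)*37/75.5,np.degrees(np.arctan2(*(a-b)[1::-1])))
print("low",rim(W,W[208,321,:2],.019,.0265,.028,.036))
print("ring",rim(W,W[153,180,:2],.024,.032,.028,.036), W[153,180])
P=W[(np.hypot(W[...,0]-.4556,W[...,1]+.2153)<.06)&(W[...,2]>.004)&(W[...,2]<.012)]
c=rim(W,W[153,180,:2],.024,.032,.028,.036)[0][:2];D=P[:,:2]-c;D=D[np.hypot(*D.T)>.036]
f=D[D[:,0]>0].mean(0);g=D[D[:,0]<0].mean(0);print("forks",f,g,np.degrees(np.arctan2(*(f-g)[::-1])))
im=cv2.resize(z["im"][80:270,130:370],None,fx=3.1,fy=3.1,interpolation=cv2.INTER_CUBIC);cv2.imwrite("pics/w0c.png",im[...,::-1])
E
```

```text
pins [ 0.50289463 -0.33602078  0.0395    ] [ 0.43553781 -0.36676809  0.0395    ] 0.0740428102640264 [ 0.46854711 -0.35169988  0.0395    ] 24.535939612161282
low (array([ 0.46755123, -0.35162335,  0.03195251]), 72)
ring (array([ 0.46198795, -0.2146089 ,  0.031542  ]), 72) [ 0.46403078 -0.21642543  0.02298992]
forks [ 4.23714417e-02 -8.31710605e-05] [-0.04169088 -0.00093966] 0.5837530210921477
```

View pics/w0c.png

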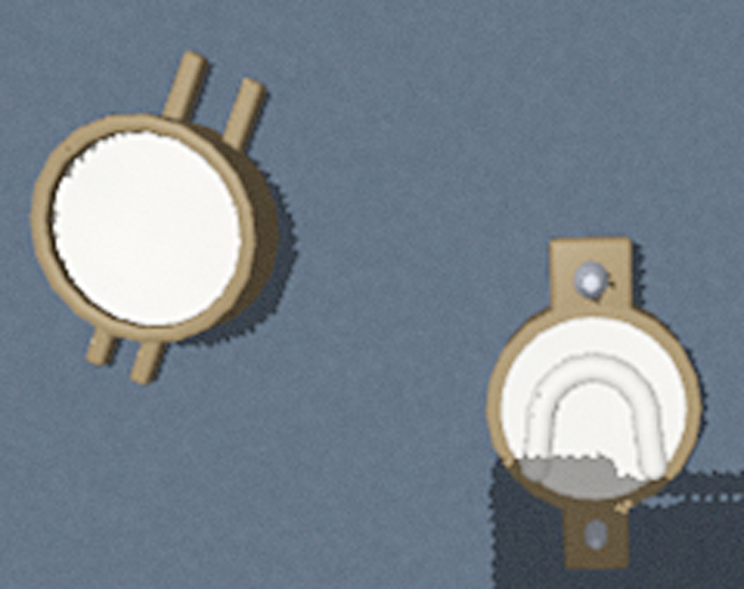

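Pins and rim agree within 1 mm and 0.1°, at (0.4676,-0.3516) with yaw 24.5°. Descend and grip.

>>> step_arm(
  targets=[
    [0.32,0.2,0,0,0,0,1],
    [0,0,-3.5,0,0,0,1],
    [0,0,-3.5,0,0,0,1],
    [0,0,-3.5,0,0,0,1],
    [0,0,-3.5,0,0,0,1],
  ],
  force=40,
)

```text
time: 1.82
position: [0.4688, -0.3504, 0.0815]
tool_rot: [3.068, 0.673, 0.001]
ft_force: [0.3, -0.2, -0.4]
grip_width: 0.997
grip_force: 0.0
```

>>> step_arm(
  targets=[
    [0,0,-2,0,0,0,1],
    [0,0,-2,0,0,0,1],
    [0,0,-2,0,0,0,1],
    [0,0,-1.2,0,0,0,1],
    [0,0,0,0,0,0,1],
  ],
)

```text
time: 2.23
position: [0.4668, -0.3489, 0.0077]
tool_rot: [-3.064, -0.673, 0.005]
ft_force: [-0.2, 1.2, 0.8]
grip_width: 0.999
grip_force: 0.0
```

>>> step_arm(
  targets=[
    [0,0,-0.2,0,0,0,1],
    [0,0,0,0,0,0,1],
    [0,0,0,0,0,0,0.5],
    [0,0,0,0,0,0,0.5],
    [0,0,0,0,0,0,0.5],
  ],
)

```text
time: 2.65
position: [0.4694, -0.3506, 0.0097]
tool_rot: [3.067, 0.674, 0.002]
ft_force: [-0.3, -0.2, -0.2]
grip_width: 0.851
grip_force: 0.0
```

>>> step_arm(
  targets=[
    [0,0,0,0,0,0,0.5],
    [0,0,0,0,0,0,0.5],
    [0,0,0,0,0,0,0.5],
    [0,0,0,0,0,0,0.5],
    [0,0,0,0,0,0,0.5],
  ],
)

```text
time: 3.07
position: [0.4691, -0.3504, 0.0091]
tool_rot: [3.068, 0.674, 0.001]
ft_force: [0.6, -0.7, 2.2]
grip_width: 0.716
grip_force: 40.0
```

Gripped. Dead reckoning shows the commanded TCP at (0.4692,-0.350,0.009), and the pose readings carry about 1.5 mm of noise, so I'll use commanded poses from here. Next: lift, move beside the clamp, and turn to about its yaw.

>>> step_arm(
  targets=[
    [0,0,2.5,0,0,0,0.5],
    [0,0,4,0,0,0,0.5],
    [0,0,4,0,0,0,0.5],
    [0,0,4,0,0,0,0.5],
    [0,0,4,0,0,0,0.5],
  ],
)

```text
time: 3.48
position: [0.4678, -0.3493, 0.1941]
tool_rot: [-3.066, -0.674, 0.003]
ft_force: [0.6, -0.0, -3.1]
grip_width: 0.716
grip_force: 40.0
```

>>> step_arm(
  targets=[
    [-0.24,3.6,0.5,0,0,-4,0.5],
    [-0.24,3.6,0.5,0,0,-4,0.5],
    [-0.24,3.6,0.5,0,0,-4,0.5],
    [-0.24,3.6,0.5,0,0,-4,0.5],
    [-0.24,3.6,0.5,0,0,-4,0.5],
  ],
)

```text
time: 3.9
position: [0.4556, -0.1681, 0.2176]
tool_rot: [-3.138, -0.126, 0.003]
ft_force: [1.4, -0.3, -3.9]
grip_width: 0.715
grip_force: 39.9
```

>>> step_arm(
  targets=[
    [0,0,0,0,0,0,0.5],
    [0,0,0,0,0,0,0.5],
    [0,0,0,0,0,0,0.5],
    [0,0,0,0,0,0,0.5],
    [0,0,0,0,0,0,0.5],
  ],
)

```text
time: 4.32
position: [0.4563, -0.1713, 0.2179]
tool_rot: [-3.138, -0.128, 0.002]
ft_force: [0.2, 0.4, -3.8]
grip_width: 0.713
grip_force: 40.0
```

Run:
```python
from h import *
r=[];q=[]
for i in range(1):
    im,d,K,T=cam("wrist")
s=ctrl.get_state();print(s["time"],s["position"],s["tool_rot"],s["grip_width"],s["joint_positions"])
np.savez("w1.npz",im=im,d=d,K=K,T=T);cv2.imwrite("pics/w1.png",im[...,::-1])
```

```text
4.3667 [ 0.45636649 -0.17119609  0.21794737] [-3.13832247e+00 -1.28409337e-01  1.71457996e-03] 0.7204671051753683 [ 0.67259962 -0.00768646 -0.36405304  1.83550105 -0.00306813  1.31452167
 -1.17967117]
```

View pics/w1.png

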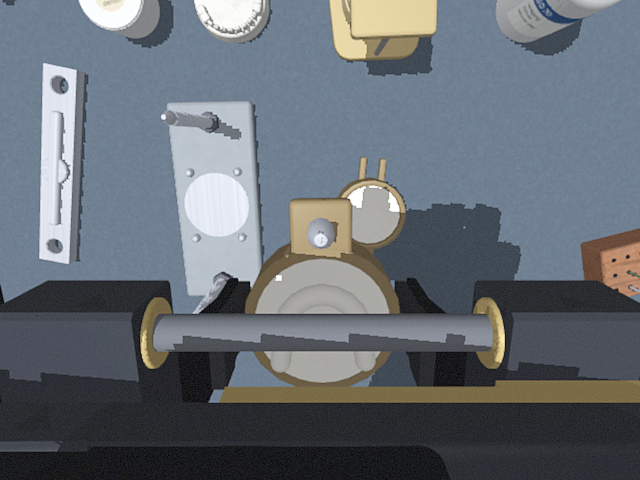

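The wrist view shows dowels at about (190,173), (238,172), (197,238), (242,238), the seat disc at (216,205), and the thick pin in hand at (321,240). I'll refine the dowels by code.

```bash
cat >> h.py <<'E'
HE=np.array(ctrl.camera_params("wrist")["hand_eye"])
def Tc(x,y,z,yaw):
    a=np.radians(yaw);c,s=np.cos(a),np.sin(a)
    M=np.eye(4);M[:3,:3]=[[c,s,0],[s,-c,0],[0,0,-1]];M[:3,3]=x,y,z
    return M@HE
E
python3 - <<'E'
from h import *
z=np.load("w1.npz");d,K,im=z["d"],z["K"],z["im"];T=Tc(.4572,-.170,.219,4.75);W=cloud(d,K,T)
print(np.abs(T-z["T"]).max(), "plate z",np.nanmedian(W[255:280,200:240,2]), "table",np.nanmedian(W[100:200,100:150,2]))
# dowels: depth blobs
m=((W[...,2]>.0155)&(W[...,2]<.024)).astype(np.uint8);m[:150]=0;m[255:]=0;m[:,:170]=0;m[:,255:]=0
n,l,st,ce=cv2.connectedComponentsWithStats(m)
D=[]
for i in range(1,n):
    if st[i,4]>6: D.append(atz(*ce[i],.0185,K,T));print(ce[i].round(1),st[i,4],D[-1].round(4))
D=np.array(D);print("mean",D.mean(0))
g=cv2.resize(im[150:300,160:420],None,fx=3,fy=3,interpolation=cv2.INTER_CUBIC);cv2.imwrite("pics/w1c.png",g[...,::-1])
b=(im[...,:3].min(2)>215).astype(np.uint8);b[:150]=0;b[255:]=0;b[:,:170]=0;b[:,260:]=0
ys,xs=np.nonzero(b);P=np.array([atz(u,v,.012,K,T) for u,v in zip(xs,ys)]);
if len(P):print("disc",len(P),P.mean(0),np.ptp(P,axis=0))
# rods shaft points
q=W[(W[...,2]>.02)&(W[...,2]<.125)&(W[...,0]>.50)&(W[...,0]<.56)&(abs(W[...,1]+.06)<.05)];print("rod",len(q),np.median(q,0),q[:,2].max())
a=atz(321,240,.2495,K,T)-[.4572,-.17,0];print("pin inhand",a)
E
```

```text
0.001474295947021087 plate z 0.012893229423685038 table 0.0009424292900568343
[188.4 172.8] 61 [ 0.487  -0.0473  0.0185]
[236.2 171.7] 59 [ 0.4915 -0.0901  0.0185]
[195.2 238.1] 53 [ 0.4266 -0.0534  0.0185]
[240.8 237.6] 54 [ 0.4306 -0.0961  0.0185]
mean [ 0.45892497 -0.07174791  0.0185    ]
disc 3219 [ 0.45908473 -0.07110585  0.012     ] [6.94927684e-02 5.88456714e-02 1.11022302e-16]
rod 795 [ 0.53178724 -0.06721065  0.07639778] 0.12057506801784812
pin inhand [0.03687238 0.00306657 0.2495    ]
```

View pics/w1c.png

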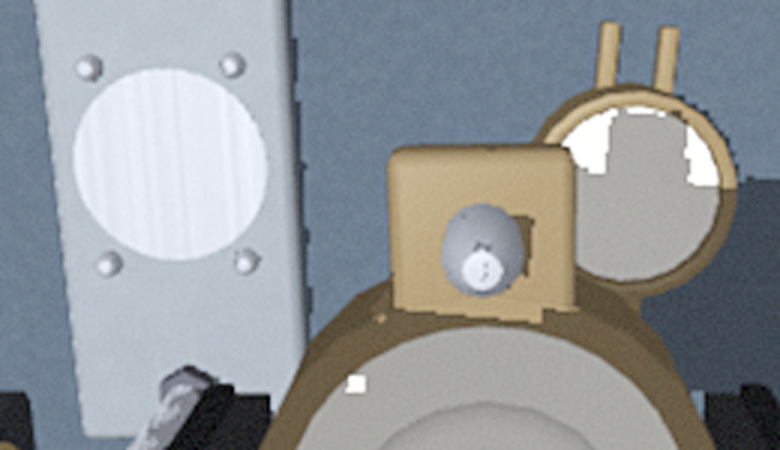

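Run:
```python
from h import *
K=np.load("w1.npz")["K"];T=Tc(.4572,-.170,.219,4.75)
print(atz(216.8,204.7,.012,K,T))
D=np.array([atz(u,v,.0185,K,T) for u,v in((189.4,172.5),(237.5,171.8),(196.1,238),(242.1,237.3))]);print(D,D.mean(0))
t=np.load("top0.npz");print([atz(280+u/3.6,235+v/3.6,.0185,t["K"],t["T"]) for u,v in((237.5,114),(302.5,108),(246.5,208),(312,203.5))])
```

```text
[ 0.45878541 -0.07157554  0.012     ]
[[ 0.48730516 -0.04821629  0.0185    ]
 [ 0.49146248 -0.09133735  0.0185    ]
 [ 0.42679106 -0.05429663  0.0185    ]
 [ 0.43099225 -0.09732022  0.0185    ]] [ 0.45913774 -0.07279262  0.0185    ]
[array([ 0.48140693, -0.04915856,  0.0185    ]), array([ 0.48626554, -0.09177777,  0.0185    ]), array([ 0.42016765, -0.0559414 ,  0.0185    ]), array([ 0.4240345 , -0.09851851,  0.0185    ])]
```

The dowel grid checks out (61×43 mm). Clamp centre is (0.459,-0.072) with yaw about 5.7°. Move over it and lower.

>>> step_arm(
  targets=[
    [0.04,2.5,0,0,0,1,0.5],
    [0.05,2.5,0,0,0,0,0.5],
    [0.05,2.5,0,0,0,0,0.5],
    [0.04,2.3,0,0,0,0,0.5],
    [0,0,0,0,0,0,0.5],
  ],
)

```text
time: 4.78
position: [0.459, -0.0669, 0.2186]
tool_rot: [-3.134, -0.168, -0.0]
ft_force: [0.1, 0.4, -2.7]
grip_width: 0.716
grip_force: 40.0
```

>>> step_arm(
  targets=[
    [0,0,-4,0,0,0,0.5],
    [0,0,-4,0,0,0,0.5],
    [0,0,-4,0,0,0,0.5],
    [0,0,-4,0,0,0,0.5],
    [0,0,-2,0,0,0,0.5],
  ],
)

```text
time: 5.2
position: [0.4551, -0.0723, 0.034]
tool_rot: [-3.136, -0.157, 0.01]
ft_force: [-0.5, -0.3, -2.9]
grip_width: 0.712
grip_force: 40.0
```

>>> step_arm(
  targets=[
    [0,0,-0.6,0,0,0,0.5],
    [0,0,-0.3,0,0,0,0.5],
    [0,0,-0.3,0,0,0,0.5],
    [0,0,0,0,0,0,0.5],
    [0,0,0,0,0,0,0.5],
  ],
)

```text
time: 5.62
position: [0.4601, -0.0725, 0.0281]
tool_rot: [3.137, 0.158, 0.004]
ft_force: [1.2, -0.5, -3.0]
grip_width: 0.716
grip_force: 40.0
```

>>> step_arm(
  targets=[
    [0,0,-0.2,0,0,0,0.5],
    [0,0,-0.2,0,0,0,0.5],
    [0,0,0,0,0,0,0.5],
    [0,0,0,0,0,0,0.5],
    [0,0,0,0,0,0,0.5],
  ],
)

```text
time: 6.03
position: [0.4586, -0.0721, 0.0227]
tool_rot: [3.137, 0.159, 0.0]
ft_force: [0.5, -0.3, -3.3]
grip_width: 0.719
grip_force: 40.0
```

>>> step_arm(
  targets=[
    [0,0,-0.1,0,0,0,0.5],
    [0,0,-0.1,0,0,0,0.5],
    [0,0,0,0,0,0,0.5],
    [0,0,0,0,0,0,0.5],
    [0,0,0,0,0,0,0.5],
  ],
)

```text
time: 6.45
position: [0.4588, -0.0721, 0.0211]
tool_rot: [3.137, 0.159, 0.0]
ft_force: [-2.2, 0.8, 3.6]
grip_width: 0.719
grip_force: 40.0
```

Seated on the plate at the expected height. Release and rise.

>>> step_arm(
  targets=[
    [0,0,0,0,0,0,1],
    [0,0,0,0,0,0,1],
    [0,0,0,0,0,0,1],
    [0,0,0,0,0,0,1],
    [0,0,0,0,0,0,1],
  ],
)

```text
time: 6.87
position: [0.4587, -0.0721, 0.0205]
tool_rot: [-3.138, -0.159, -0.0]
ft_force: [-0.0, -0.3, -0.1]
grip_width: 0.964
grip_force: 0.0
```

>>> step_arm(
  targets=[
    [0,0,2,0,0,0,1],
    [0,0,4,0,0,0,1],
    [0,0,4,0,0,0,1],
    [0,0,4,0,0,0,1],
    [0,0,4,0,0,0,1],
  ],
)

```text
time: 7.28
position: [0.4582, -0.0719, 0.2024]
tool_rot: [3.137, 0.159, 0.0]
ft_force: [1.4, -0.7, -0.1]
grip_width: 1.003
grip_force: 0.0
```

>>> step_arm(
  targets=[
    [0,0,1.8,0,0,0,1],
    [0,0,0,0,0,0,1],
    [0,0,0,0,0,0,1],
    [0,0,0,0,0,0,1],
    [0,0,0,0,0,0,1],
  ],
)

```text
time: 7.7
position: [0.4575, -0.072, 0.2168]
tool_rot: [-3.137, -0.159, 0.005]
ft_force: [-0.0, -0.4, -0.6]
grip_width: 1.001
grip_force: 0.0
```

Run:
```python
from h import *
im,d,K,_=cam("wrist")
s=ctrl.get_state();print(s["time"],s["position"],s["tool_rot"],s["grip_width"])
np.savez("w2.npz",im=im,d=d,K=K);T=Tc(.459,-.072,.219,5.75);W=cloud(d,K,T)
cv2.imwrite("pics/w2.png",cv2.resize(im[90:330,200:470],None,fx=2.4,fy=2.4,interpolation=cv2.INTER_CUBIC)[...,::-1])
print("low",rim(W,[.459,-.072],.031,.0385,.028,.036))
print("ring",rim(W,[.4636,-.213],.024,.032,.028,.036))
```

```text
7.75 [ 0.45761716 -0.07194098  0.21689685] [-3.13660062 -0.15895061  0.00463447] 0.997430071925541
low (array([ 0.45915745, -0.07234063,  0.03185948]), 72)
ring (array([ 0.46370828, -0.21385573,  0.03160265]), 72)
```

View pics/w2.png

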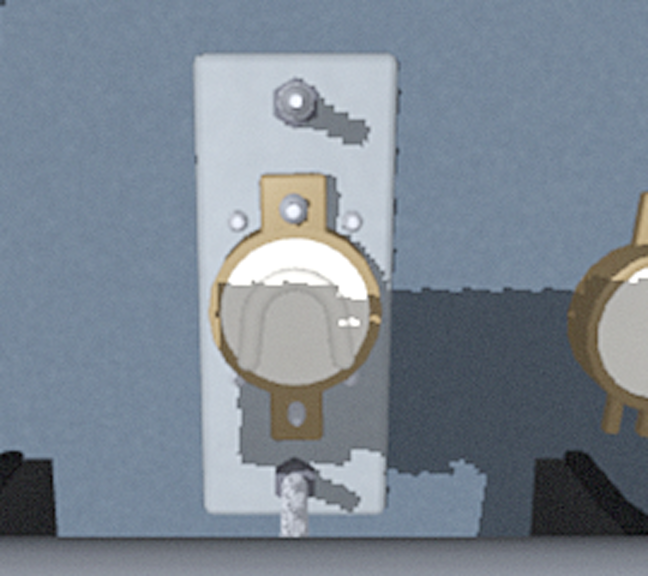

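The lower half is seated: rim centre (0.4592,-0.0723), pins at crop (293,210)/(296,412), between the four dowels. Now over the upper half.

>>> step_arm(
  targets=[
    [0.1,-3,0,0,0,-2.5,1],
    [0.1,-3,0,0,0,-2.5,1],
    [0.1,-3,0,0,0,0,1],
    [0.1,-3,0,0,0,0,1],
    [0.07,-2.15,0,0,0,0,1],
  ],
)

```text
time: 8.17
position: [0.4622, -0.2164, 0.217]
tool_rot: [-3.141, -0.018, 0.004]
ft_force: [1.2, 0.1, 0.1]
grip_width: 1.002
grip_force: 0.0
```

>>> step_arm(
  targets=[
    [0,0,0,0,0,0,1],
    [0,0,0,0,0,0,1],
    [0,0,0,0,0,0,1],
    [0,0,0,0,0,0,1],
    [0,0,0,0,0,0,1],
  ],
)

```text
time: 8.58
position: [0.4635, -0.2122, 0.2184]
tool_rot: [-3.141, -0.025, 0.0]
ft_force: [-0.0, 0.3, -0.2]
grip_width: 1.001
grip_force: 0.0
```

Run:
```python
from h import *
im,d,K,_=cam("wrist")
s=ctrl.get_state();print(s["time"],s["position"],s["tool_rot"],s["grip_width"])
np.savez("w3.npz",im=im,d=d,K=K);T=Tc(.4637,-.2135,.219,.75);W=cloud(d,K,T)
q,n=rim(W,[.4636,-.213],.024,.032,.028,.036);print("ring",q,n)
c=q[:2]
m=(W[...,2]>.004)&(W[...,2]<.013)
D=W[m][:,:2]-c;r=np.hypot(*D.T);D=D[(r>.036)&(r<.053)]
f=D[D[:,0]>0];g=D[D[:,0]<0]
for e in(f,g):
  mid=(e[:,1].max()+e[:,1].min())/2
  a=np.median(e[e[:,1]>mid],0);b=np.median(e[e[:,1]<mid],0);print(len(e),a,b,(a+b)/2)
t=np.load("w2.npz");T=Tc(.459,-.072,.219,5.75)
a=atz(200+293/2.4,90+209/2.4,.0515,K,T);b=atz(200+295.5/2.4,90+412/2.4,.0515,K,T);print("pins",a,b,np.linalg.norm(a-b),b+(a-b)*37/75.5,np.degrees(np.arctan2(*(a-b)[1::-1])))
```

```text
8.6333 [ 0.4635069  -0.21239755  0.21854459] [ 3.14145690e+00  2.51527118e-02 -1.65803561e-04] 1.0001698274978263
ring [ 0.4623302  -0.21532181  0.03148502] 72
212 [0.04270436 0.00932965] [ 0.04206196 -0.00911414] [0.04238316 0.00010775]
130 [-0.04219719  0.00687492] [-0.04221717 -0.00693867] [-4.22071802e-02 -3.18755745e-05]
pins [ 0.49793298 -0.06849479  0.0515    ] [ 0.42564556 -0.0766042   0.0515    ] 0.07274086854759045 [ 0.46107119 -0.07263006  0.0515    ] 6.400842797757252
```

>>> step_arm(
  targets=[
    [-0.1,-0.15,0,0,0,-0.6,1],
    [0,0,-4,0,0,0,1],
    [0,0,-4,0,0,0,1],
    [0,0,-4,0,0,0,1],
    [0,0,-3,0,0,0,1],
  ],
)

```text
time: 9.05
position: [0.4609, -0.2144, 0.066]
tool_rot: [-3.141, -0.005, 0.003]
ft_force: [-0.7, -0.8, -0.6]
grip_width: 0.998
grip_force: 0.0
```

>>> step_arm(
  targets=[
    [0,0,-2,0,0,0,1],
    [0,0,-2,0,0,0,1],
    [0,0,-1.5,0,0,0,1],
    [0,0,-0.5,0,0,0,1],
    [0,0,0,0,0,0,1],
  ],
)

```text
time: 9.47
position: [0.4613, -0.2144, 0.0074]
tool_rot: [-3.14, -0.006, 0.004]
ft_force: [0.4, -0.4, -1.0]
grip_width: 1.002
grip_force: 0.0
```

>>> step_arm(
  targets=[
    [0,0,0,0,0,0,1],
    [0,0,0,0,0,0,0.5],
    [0,0,0,0,0,0,0.5],
    [0,0,0,0,0,0,0.5],
    [0,0,0,0,0,0,0.5],
  ],
)

```text
time: 9.88
position: [0.4628, -0.2153, 0.0093]
tool_rot: [3.141, 0.005, 0.002]
ft_force: [-0.6, -0.8, 0.7]
grip_width: 0.781
grip_force: 0.0
```

>>> step_arm(
  targets=[
    [0,0,0,0,0,0,0.5],
    [0,0,0,0,0,0,0.5],
    [0,0,0,0,0,0,0.5],
    [0,0,0,0,0,0,0.5],
    [0,0,0,0,0,0,0.5],
  ],
)

```text
time: 10.3
position: [0.4627, -0.2149, 0.0092]
tool_rot: [3.142, 0.005, 0.001]
ft_force: [-1.0, 2.7, 6.0]
grip_width: 0.735
grip_force: 40.0
```

>>> step_arm(
  targets=[
    [0,0,3,0,0,0,0.5],
    [0,0,4,0,0,0,0.5],
    [0,0,4,0,0,0,0.5],
    [0,0,4,0,0,0,0.5],
    [0,0,4,0,0,0,0.5],
  ],
)

```text
time: 10.72
position: [0.4612, -0.2149, 0.1994]
tool_rot: [-3.141, -0.005, 0.003]
ft_force: [1.3, -1.4, -3.4]
grip_width: 0.735
grip_force: 40.0
```

>>> step_arm(
  targets=[
    [0,0,2,0,0,0,0.5],
    [-0.1,3.5,0,0,0,2,0.5],
    [-0.1,3.8,0,0,0,2,0.5],
    [-0.1,3.8,0,0,0,2,0.5],
    [-0.07,3.2,0,0,0,0,0.5],
  ],
)

```text
time: 11.13
position: [0.4576, -0.0696, 0.2177]
tool_rot: [-3.136, -0.173, 0.002]
ft_force: [0.7, 0.8, -3.6]
grip_width: 0.731
grip_force: 40.0
```

>>> step_arm(
  targets=[
    [0,0,-2,0,0,0,0.5],
    [0,0,-2,0,0,0,0.5],
    [0,0,-2,0,0,0,0.5],
    [0,0,0,0,0,0,0.5],
    [0,0,0,0,0,0,0.5],
  ],
)

```text
time: 11.55
position: [0.4571, -0.072, 0.1572]
tool_rot: [-3.136, -0.17, 0.006]
ft_force: [-0.5, 0.4, -2.8]
grip_width: 0.739
grip_force: 40.0
```

Run:
```python
from h import *
im,d,K,_=cam("wrist");s=ctrl.get_state();print(s["time"],s["position"],s["tool_rot"],s["grip_width"],s["ft_force"],s["torque"])
np.savez("w4.npz",im=im,d=d,K=K)
cv2.imwrite("pics/w4.png",im[...,::-1])
```

```text
11.6 [ 0.45838977 -0.07223838  0.15857912] [-3.13677029e+00 -1.69496225e-01  1.25373859e-03] 0.733096322913254 [ 0.24391825  0.17844272 -2.65573898] [-0.00353191 -0.05689463  0.00596606]
```

View pics/w4.png

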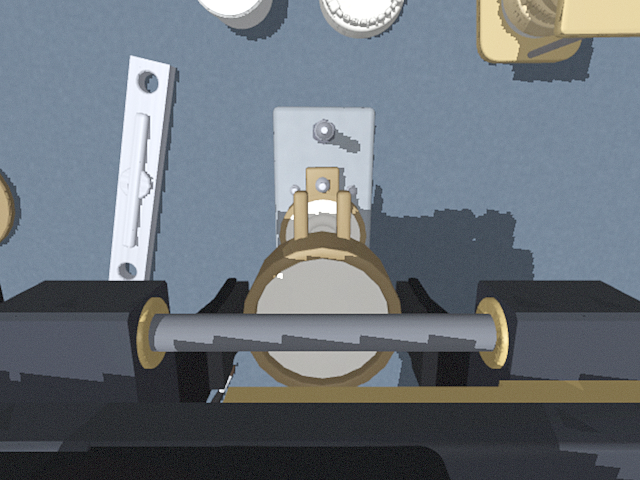

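The wrist view shows the fork tips straddling the thick pin (323,185), symmetric about u≈322. Lower it.

>>> step_arm(
  targets=[
    [0,0,-3.5,0,0,0,0.5],
    [0,0,-3.5,0,0,0,0.5],
    [0,0,-2.2,0,0,0,0.5],
    [0,0,-0.5,0,0,0,0.5],
    [0,0,0,0,0,0,0.5],
  ],
)

```text
time: 12.02
position: [0.4582, -0.0722, 0.0613]
tool_rot: [-3.136, -0.169, 0.003]
ft_force: [0.2, 0.2, -3.8]
grip_width: 0.736
grip_force: 40.0
```

>>> step_arm(
  targets=[
    [0,0,-0.3,0,0,0,0.5],
    [0,0,-0.3,0,0,0,0.5],
    [0,0,0,0,0,0,0.5],
    [0,0,0,0,0,0,0.5],
    [0,0,0,0,0,0,0.5],
  ],
)

```text
time: 12.43
position: [0.4592, -0.0723, 0.0564]
tool_rot: [3.136, 0.17, 0.002]
ft_force: [-0.1, -0.7, -3.5]
grip_width: 0.737
grip_force: 40.0
```

>>> step_arm(
  targets=[
    [0,0,-0.2,0,0,0,0.5],
    [0,0,-0.2,0,0,0,0.5],
    [0,0,-0.2,0,0,0,0.5],
    [0,0,0,0,0,0,0.5],
    [0,0,0,0,0,0,0.5],
  ],
)

```text
time: 12.85
position: [0.4584, -0.072, 0.0493]
tool_rot: [-3.137, -0.17, 0.001]
ft_force: [0.6, 0.9, -3.2]
grip_width: 0.729
grip_force: 40.0
```

>>> step_arm(
  targets=[
    [0,0,-0.2,0,0,0,0.5],
    [0,0,-0.2,0,0,0,0.5],
    [0,0,-0.1,0,0,0,0.5],
    [0,0,0,0,0,0,0.5],
    [0,0,0,0,0,0,0.5],
  ],
)

```text
time: 13.27
position: [0.4582, -0.0724, 0.0459]
tool_rot: [3.136, 0.17, -0.003]
ft_force: [-5.9, -1.4, 11.1]
grip_width: 0.733
grip_force: 40.0
```

>>> step_arm(
  targets=[
    [0,0,0,0,0,0,1],
    [0,0,0,0,0,0,1],
    [0,0,0,0,0,0,1],
    [0,0,0,0,0,0,1],
    [0,0,0,0,0,0,1],
  ],
)

```text
time: 13.68
position: [0.4588, -0.0721, 0.0446]
tool_rot: [3.137, 0.17, 0.001]
ft_force: [-0.3, 0.1, 0.7]
grip_width: 0.975
grip_force: 0.0
```

>>> step_arm(
  targets=[
    [0,0,2,0,0,0,1],
    [0,0,4,0,0,0,1],
    [0,0,4,0,0,0,1],
    [0,0,4,0,0,0,1],
    [0,0,3.4,0,0,0,1],
  ],
)

```text
time: 14.1
position: [0.459, -0.072, 0.2214]
tool_rot: [3.136, 0.17, 0.003]
ft_force: [1.0, -0.6, 0.4]
grip_width: 0.997
grip_force: 0.0
```

>>> step_arm(
  targets=[
    [0,0,0,0,0,0,1],
    [0,0,0,0,0,0,1],
    [0,0,0,0,0,0,1],
    [0,0,0,0,0,0,1],
    [0,0,0,0,0,0,1],
  ],
)

```text
time: 14.52
position: [0.4576, -0.072, 0.2169]
tool_rot: [-3.136, -0.17, 0.005]
ft_force: [-0.6, 0.0, 0.4]
grip_width: 0.999
grip_force: 0.0
```

Run:
```python
from h import *
im,d,K,_=cam("wrist")
s=ctrl.get_state();print(s["time"],s["position"])
np.savez("w5.npz",im=im,d=d,K=K);T=Tc(.459,-.072,.219,6.15);W=cloud(d,K,T)
cv2.imwrite("pics/w5.png",cv2.resize(im[90:330,130:470],None,fx=2.2,fy=2.2,interpolation=cv2.INTER_CUBIC)[...,::-1])
q,n=rim(W,[.459,-.072],.060,.069,.028,.036);print("ring",q,n)
m=W[(np.hypot(W[...,0]-q[0],W[...,1]-q[1])<.034)&(W[...,2]>.0605)];print(np.percentile(m[:,2],[5,50,95]))
A=np.c_[m[:,:2]-q[:2],np.ones(len(m))];print("tilt",np.linalg.lstsq(A,m[:,2],rcond=None)[0])
# yoke and small lid from top camera
```

```text
14.5667 [ 0.45776203 -0.07193748  0.21709456]
ring [ 0.45796531 -0.07268721  0.03148746] 72
[0.06137425 0.32748052 0.33693456]
tilt [6.58883998 0.54401687 0.13241458]
```

View pics/w5.png

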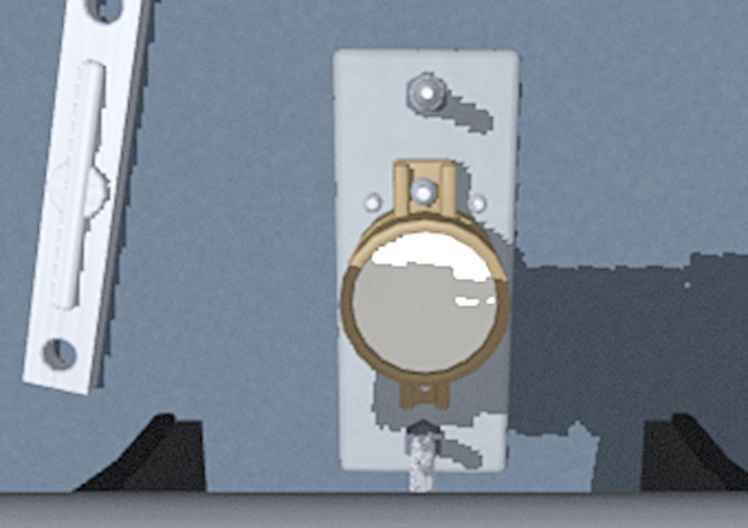

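The upper half is down over the pins: rim centre (0.458,-0.0727), thick pin in the fork at crop (424,190). Next, the small lid.

>>> step_arm(
  targets=[
    [-0.1,4,0,0,0,0,1],
    [-0.1,4.1,0,0,0,0,1],
    [-0.1,4.1,0,0,0,0,1],
    [-0.1,4.1,0,0,0,0,1],
    [-0.1,4.1,0,0,0,0,1],
  ],
)

```text
time: 14.98
position: [0.4528, 0.1336, 0.218]
tool_rot: [3.137, 0.169, -0.001]
ft_force: [0.8, -0.2, -0.5]
grip_width: 1.001
grip_force: 0.0
```

>>> step_arm(
  targets=[
    [-0.1,4.1,0,0,0,0,1],
    [-0.1,4.1,0,0,0,0,1],
    [-0.1,4.1,0,0,0,0,1],
    [-0.1,4.1,0,0,0,0,1],
    [-0.1,3.9,0,0,0,0,1],
  ],
)

```text
time: 15.4
position: [0.448, 0.3367, 0.2179]
tool_rot: [3.137, 0.169, -0.001]
ft_force: [0.6, -1.1, 0.2]
grip_width: 0.998
grip_force: 0.0
```

>>> step_arm(
  targets=[
    [0,0,0,0,0,0,1],
    [0,0,0,0,0,0,1],
    [0,0,0,0,0,0,1],
    [0,0,0,0,0,0,1],
    [0,0,0,0,0,0,1],
  ],
)

```text
time: 15.82
position: [0.4494, 0.333, 0.2184]
tool_rot: [3.136, 0.165, 0.0]
ft_force: [0.3, -0.3, 0.2]
grip_width: 0.999
grip_force: 0.0
```

Run:
```python
from h import *
im,d,K,_=cam("wrist")
s=ctrl.get_state();print(s["time"],s["position"],s["tool_rot"],s["joint_positions"])
np.savez("w6.npz",im=im,d=d,K=K);T=Tc(.449,.334,.219,6.15);W=cloud(d,K,T)
cv2.imwrite("pics/w6.png",im[...,::-1])
print("disc",rim(W,[.449,.336],.006,.0125,.027,.037))
print("boss",rim(W,[.449,.336],.018,.025,.010,.02))
```

```text
15.8667 [0.44938453 0.3332003  0.21857275] [3.13610749e+00 1.65351941e-01 7.70166385e-04] [ 0.11072961  0.22895241 -0.9101499   1.66049135  0.18619521  1.34332461
 -2.29453972]
disc (array([0.44776309, 0.34474953, 0.03154557]), 72)
boss (array([0.44783919, 0.34463917, 0.01339558]), 72)
```

View pics/w6.png

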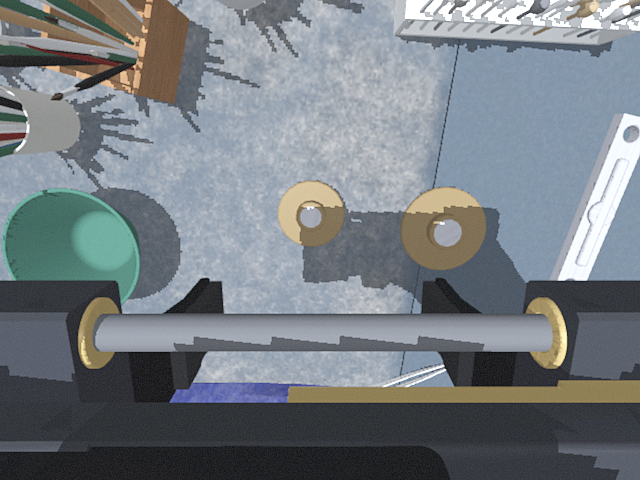

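The small lid is at (311,215): radius 31.5 mm, centre (0.4478,0.3447), boss radius 13.4 mm. Grip the boss.

>>> step_arm(
  targets=[
    [-0.12,1.07,0,0,0,0,0.7],
    [0,0,-4,0,0,0,0.7],
    [0,0,-4,0,0,0,0.7],
    [0,0,-4,0,0,0,0.7],
    [0,0,-4,0,0,0,0.7],
  ],
)

```text
time: 16.28
position: [0.4484, 0.3443, 0.0575]
tool_rot: [3.137, 0.166, 0.003]
ft_force: [0.6, -0.2, -0.8]
grip_width: 0.74
grip_force: 0.0
```

>>> step_arm(
  targets=[
    [0,0,-2,0,0,0,0.7],
    [0,0,-1.5,0,0,0,0.7],
    [0,0,-0.75,0,0,0,0.7],
    [0,0,-0.4,0,0,0,0.7],
    [0,0,0,0,0,0,0.7],
  ],
)

```text
time: 16.7
position: [0.4481, 0.3457, 0.0126]
tool_rot: [-3.137, -0.169, -0.001]
ft_force: [-0.8, 0.6, 0.9]
grip_width: 0.706
grip_force: 0.0
```

>>> step_arm(
  targets=[
    [0,0,-0.1,0,0,0,0.5],
    [0,0,0,0,0,0,0.2],
    [0,0,0,0,0,0,0.2],
    [0,0,0,0,0,0,0.2],
    [0,0,0,0,0,0,0.2],
  ],
)

```text
time: 17.12
position: [0.4477, 0.3458, 0.0117]
tool_rot: [-3.137, -0.17, -0.001]
ft_force: [0.2, 0.7, -0.9]
grip_width: 0.407
grip_force: 0.0
```

>>> step_arm(
  targets=[
    [0,0,0,0,0,0,0.1],
    [0,0,0,0,0,0,0.1],
    [0,0,0,0,0,0,0.1],
    [0,0,0,0,0,0,0.1],
    [0,0,0,0,0,0,0.1],
  ],
)

```text
time: 17.53
position: [0.4477, 0.3449, 0.0114]
tool_rot: [3.136, 0.169, 0.0]
ft_force: [-0.6, -3.9, 6.1]
grip_width: 0.3
grip_force: 40.0
```

>>> step_arm(
  targets=[
    [0,0,3,0,0,0,0.1],
    [0,0,4,0,0,0,0.1],
    [0,0,4,0,0,0,0.1],
    [0,0,4,0,0,0,0.1],
    [0,0,4,0,0,0,0.1],
  ],
)

```text
time: 17.95
position: [0.4465, 0.3459, 0.2022]
tool_rot: [-3.136, -0.171, 0.002]
ft_force: [1.4, 0.2, -1.9]
grip_width: 0.3
grip_force: 40.0
```

>>> step_arm(
  targets=[
    [0.1,-3.5,0,0,0,0,0.1],
    [0.1,-3.5,0,0,0,0,0.1],
    [0.1,-3.5,0,0,0,0,0.1],
    [0.1,-3.5,0,0,0,0,0.1],
    [0.1,-3.5,0,0,0,0,0.1],
  ],
)

```text
time: 18.37
position: [0.4519, 0.1695, 0.2005]
tool_rot: [-3.137, -0.171, -0.0]
ft_force: [0.8, -1.0, -2.3]
grip_width: 0.3
grip_force: 40.0
```

>>> step_arm(
  targets=[
    [0.1,-3.5,0,0,0,0,0.1],
    [0.1,-3.5,0,0,0,0,0.1],
    [0.1,-3.5,0,0,0,0,0.1],
    [0.1,-3.5,0,0,0,0,0.1],
    [0.12,-3.5,0,0,0,0,0.1],
  ],
)

```text
time: 18.78
position: [0.4572, -0.0056, 0.2006]
tool_rot: [-3.137, -0.171, -0.001]
ft_force: [1.4, 0.0, -1.9]
grip_width: 0.298
grip_force: 40.0
```

>>> step_arm(
  targets=[
    [0,-3.5,0,0,0,0,0.1],
    [0,-3.2,0,0,0,0,0.1],
    [0,0,0,0,0,0,0.1],
    [0,0,0,0,0,0,0.1],
    [0,0,0,0,0,0,0.1],
  ],
)

```text
time: 19.2
position: [0.4575, -0.0703, 0.2005]
tool_rot: [-3.136, -0.171, 0.001]
ft_force: [-0.4, 0.7, -1.5]
grip_width: 0.305
grip_force: 40.0
```

Run:
```python
from h import *
im,d,K,_=cam("wrist")
s=ctrl.get_state();print(s["time"],s["position"],s["tool_rot"],s["grip_width"],s["ft_force"])
np.savez("w7.npz",im=im,d=d,K=K);T=Tc(.458,-.072,.2015,6.15);W=cloud(d,K,T)
cv2.imwrite("pics/w7.png",im[...,::-1])
P=W[(np.hypot(W[...,0]-.458,W[...,1]+.072)<.036)&(W[...,2]>.185)&(W[...,2]<.204)];print(len(P),np.percentile(P[:,2],[5,50,95]))
```

```text
19.25 [ 0.45760225 -0.06982712  0.20063667] [-3.13596364e+00 -1.72930712e-01  4.76724882e-04] 0.2975242314253315 [-0.62427279  0.28842505 -1.49805443]
6672 [0.19797598 0.1994237  0.20078268]
```

View pics/w7.png

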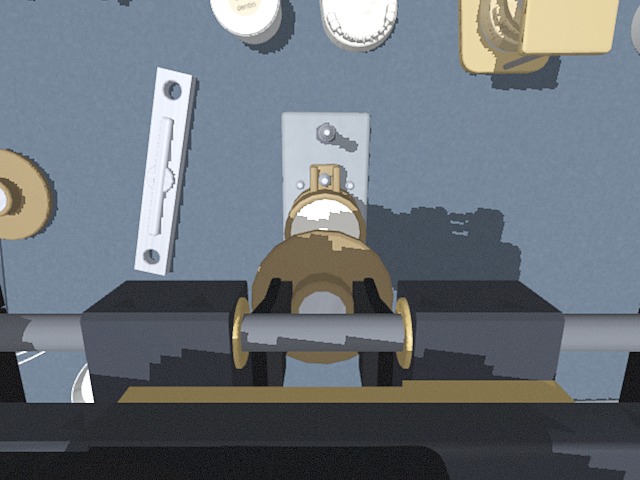

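The lid is level in hand. Both the reading (y=-0.070) and the image (mouth u≈325, lid u≈322) say it is about 2 mm left, so I'll correct that and lower.

>>> step_arm(
  targets=[
    [0.03,-0.2,-2,0,0,0,0.1],
    [0,0,-4,0,0,0,0.1],
    [0,0,-3.6,0,0,0,0.1],
    [0,0,-2,0,0,0,0.1],
    [0,0,0,0,0,0,0.1],
  ],
)

```text
time: 19.67
position: [0.454, -0.0709, 0.0806]
tool_rot: [-3.133, -0.175, 0.013]
ft_force: [-0.6, -0.2, -2.3]
grip_width: 0.299
grip_force: 40.0
```

>>> step_arm(
  targets=[
    [0,0,0,0,0,0,0.1],
    [0,0,0,0,0,0,0.1],
    [0,0,0,0,0,0,0.1],
    [0,0,0,0,0,0,0.1],
    [0,0,0,0,0,0,0.1],
  ],
)

```text
time: 20.08
position: [0.4589, -0.0736, 0.0864]
tool_rot: [3.136, 0.17, 0.004]
ft_force: [0.2, 0.3, -2.2]
grip_width: 0.297
grip_force: 40.0
```

>>> step_arm(
  targets=[
    [-0.05,0.1,-0.3,0,0,0,0.1],
    [0,0,-0.3,0,0,0,0.1],
    [0,0,-0.2,0,0,0,0.1],
    [0,0,0,0,0,0,0.1],
    [0,0,0,0,0,0,0.1],
  ],
)

```text
time: 20.5
position: [0.4571, -0.0724, 0.0768]
tool_rot: [-3.137, -0.17, 0.001]
ft_force: [-0.2, -1.1, -2.1]
grip_width: 0.297
grip_force: 40.0
```

>>> step_arm(
  targets=[
    [0,0,-0.2,0,0,0,0.1],
    [0,0,-0.2,0,0,0,0.1],
    [0,0,-0.1,0,0,0,0.1],
    [0,0,0,0,0,0,0.1],
    [0,0,0,0,0,0,0.1],
  ],
)

```text
time: 20.92
position: [0.4574, -0.0724, 0.072]
tool_rot: [3.137, 0.17, -0.0]
ft_force: [-0.2, -0.4, -2.1]
grip_width: 0.295
grip_force: 40.0
```

>>> step_arm(
  targets=[
    [0,0,-0.1,0,0,0,0.1],
    [0,0,0,0,0,0,0.1],
    [0,0,0,0,0,0,0.1],
    [0,0,0,0,0,0,0.1],
    [0,0,0,0,0,0,0.1],
  ],
)

```text
time: 21.33
position: [0.4575, -0.0724, 0.0718]
tool_rot: [3.137, 0.17, -0.0]
ft_force: [-2.1, 0.7, 5.6]
grip_width: 0.299
grip_force: 40.0
```

Contact at the seated height. Release and rise.

>>> step_arm(
  targets=[
    [0,0,0,0,0,0,0.6],
    [0,0,0,0,0,0,0.6],
    [0,0,0,0,0,0,0.6],
    [0,0,0,0,0,0,0.6],
    [0,0,0,0,0,0,0.6],
  ],
)

```text
time: 21.75
position: [0.4575, -0.0724, 0.071]
tool_rot: [3.137, 0.17, 0.0]
ft_force: [0.2, 0.0, -0.2]
grip_width: 0.563
grip_force: 0.0
```

>>> step_arm(
  targets=[
    [0,0,2,0,0,0,0.6],
    [0,0,4,0,0,0,0.6],
    [0,0,4,0,0,0,0.6],
    [0,0,4,0,0,0,0.6],
    [0,0,0.8,0,0,0,0.6],
  ],
)

```text
time: 22.17
position: [0.461, -0.0728, 0.2258]
tool_rot: [3.133, 0.17, 0.016]
ft_force: [1.2, -0.3, 0.2]
grip_width: 0.6
grip_force: 0.0
```

>>> step_arm(
  targets=[
    [0,0,0,0,0,0,0.6],
    [0,0,0,0,0,0,0.6],
    [0,0,0,0,0,0,0.6],
    [0,0,0,0,0,0,0.6],
    [0,0,0,0,0,0,0.6],
  ],
)

```text
time: 22.58
position: [0.4565, -0.0722, 0.2174]
tool_rot: [-3.136, -0.17, 0.005]
ft_force: [-0.3, 0.1, -0.2]
grip_width: 0.602
grip_force: 0.0
```

Run:
```python
from h import *
im,d,K,T=cam("wrist")
s=ctrl.get_state();p=s["position"];print(s["time"],p,s["tool_rot"])
np.savez("w8.npz",im=im,d=d,K=K,T=T);T=Tc(*p,6.15);W=cloud(d,K,T)
cv2.imwrite("pics/w8.png",cv2.resize(im[70:330,110:430],None,fx=2.25,fy=2.25,interpolation=cv2.INTER_CUBIC)[...,::-1])
q,n=rim(W,[.458,-.0725],.066,.074,.027,.037);print("disc",q,n)
m=W[(np.hypot(W[...,0]-q[0],W[...,1]-q[1])<.031)&(W[...,2]>.064)&(W[...,2]<.075)]
print(len(m),np.linalg.lstsq(np.c_[m[:,:2]-q[:2],np.ones(len(m))],m[:,2],rcond=None)[0])
print("boss",rim(W,[.458,-.0725],.078,.087,.010,.02))
# rod tips
for r in (W[(W[...,2]>.1125)&(W[...,2]<.13)&(np.hypot(W[...,0]-.533,W[...,1]+.065)<.02)],W[(W[...,2]>.1125)&(W[...,2]<.13)&(np.hypot(W[...,0]-.385,W[...,1]+.08)<.02)]): print("tip",len(r),r.mean(0) if len(r) else 0)
```

```text
22.6333 [ 0.45663785 -0.07224989  0.21765319] [-3.13591532 -0.16981883  0.00389777]
disc [ 0.45832022 -0.07246481  0.03161036] 72
3598 [ 0.00514    -0.0007336   0.07014924]
boss (array([ 0.45837697, -0.07247712,  0.01346523]), 72)
tip 86 [ 0.53134167 -0.06522352  0.11574046]
tip 0 0
```

View pics/w8.png

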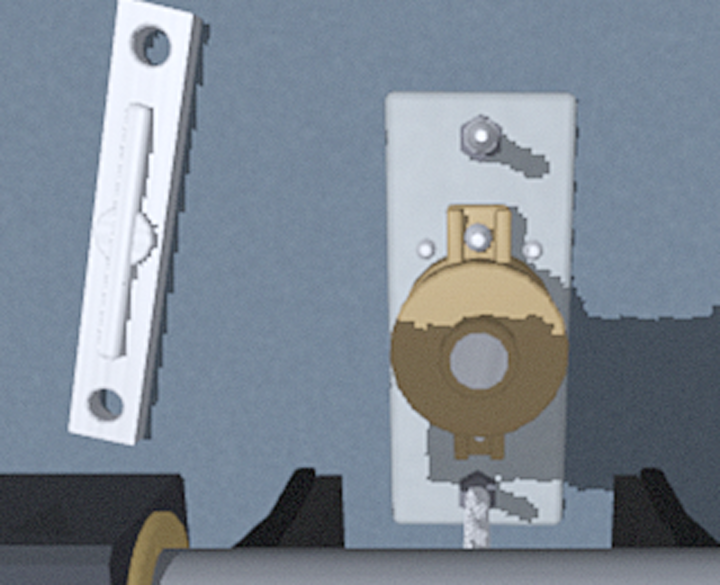

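The lid is flat in the mouth at z=0.070. The yoke's holes are at crop (152,45) and (106,404). Moving over the yoke, turning to its yaw of about -8°.

>>> step_arm(
  targets=[
    [0.3,3,0,0,0,-3,0.6],
    [0.3,3,0,0,0,-3,0.6],
    [0.3,3,0,0,0,-3,0.6],
    [0.3,3,0,0,0,-3,0.6],
    [0.2,2.7,0,0,0,-2,0.6],
  ],
)

```text
time: 23.05
position: [0.4711, 0.0765, 0.2186]
tool_rot: [-3.134, 0.217, 0.001]
ft_force: [-0.5, -0.4, -0.3]
grip_width: 0.602
grip_force: 0.0
```

>>> step_arm(
  targets=[
    [0,0,0,0,0,0,0.6],
    [0,0,0,0,0,0,0.6],
    [0,0,0,0,0,0,0.6],
    [0,0,0,0,0,0,0.6],
    [0,0,0,0,0,0,0.6],
  ],
)

```text
time: 23.47
position: [0.4714, 0.0732, 0.2188]
tool_rot: [3.134, -0.217, -0.001]
ft_force: [0.7, 0.1, 0.2]
grip_width: 0.599
grip_force: 0.0
```

```bash
cat > yk.py <<'E'
from h import *
def yoke(im,d,K,T,c,zlo,zhi):
    W=cloud(d,K,T);m=(W[...,2]>zlo)&(W[...,2]<zhi)&(np.hypot(W[...,0]-c[0],W[...,1]-c[1])<.1)
    n,l,st,_=cv2.connectedComponentsWithStats(m.astype(np.uint8));k=1+st[1:,4].argmax()
    P=W[l==k]
    return W,P,cv2.minAreaRect((P[:,:2]*1000).astype(np.float32))
E
python3 - <<'E'
from yk import *
s0=ctrl.get_state();im,d,K,T=cam("wrist")
s=ctrl.get_state();print(s["time"],s0["position"],s["position"],s["tool_rot"])
np.savez("w9.npz",im=im,d=d,K=K,T=T)
p=(s["position"]+s0["position"])/2;yaw=np.degrees(2*np.arctan(s["tool_rot"][1]/s["tool_rot"][0]));print(yaw)
T=Tc(*p,yaw)
W,P,r=yoke(im,d,K,T,[.471,.075],.008,.021);print("yoke",r,len(P))
cv2.imwrite("pics/w9.png",im[...,::-1])
z=np.load("w8.npz");print("from w8",yoke(z["im"],z["d"],z["K"],Tc(.4570,-.0723,.218,6.15),[.471,.075],.008,.021)[2])
E
```

```text
23.5167 [0.47137748 0.07319402 0.21881439] [0.47141615 0.07336104 0.21890609] [ 3.13383242e+00 -2.16924084e-01 -5.86618513e-04]
-7.919402923570492
yoke ((478.0068054199219, 74.12823486328125), (28.064584732055664, 178.34104919433594), 83.18910217285156) 5252
from w8 ((479.332763671875, 73.85919189453125), (29.337913513183594, 178.13162231445312), 83.20164489746094)
```

Yoke rectangle 178×28 mm, centre (0.478,0.074), yaw -6.8°. Grip it.

>>> step_arm(
  targets=[
    [0.65,0.08,0,0,0,1.1,0.6],
    [0,0,-4,0,0,0,0.6],
    [0,0,-4,0,0,0,0.6],
    [0,0,-4,0,0,0,0.6],
    [0,0,-4,0,0,0,0.6],
  ],
  force=55,
)

```text
time: 23.93
position: [0.4787, 0.0749, 0.0578]
tool_rot: [3.136, -0.184, 0.003]
ft_force: [1.4, -1.1, -0.7]
grip_width: 0.598
grip_force: 0.0
```

>>> step_arm(
  targets=[
    [0,0,-2.5,0,0,0,0.6],
    [0,0,-2,0,0,0,0.6],
    [0,0,-0.6,0,0,0,0.6],
    [0,0,0,0,0,0,0.6],
    [0,0,0,0,0,0,0.6],
  ],
)

```text
time: 24.35
position: [0.4788, 0.0756, 0.0088]
tool_rot: [-3.136, 0.183, -0.001]
ft_force: [0.4, 0.6, -0.1]
grip_width: 0.599
grip_force: 0.0
```

>>> step_arm(
  targets=[
    [0,0,-0.4,0,0,0,0.6],
    [0,0,0,0,0,0,0.1],
    [0,0,0,0,0,0,0.1],
    [0,0,0,0,0,0,0.1],
    [0,0,0,0,0,0,0.1],
  ],
)

```text
time: 24.77
position: [0.4784, 0.0753, 0.0047]
tool_rot: [3.136, -0.184, 0.002]
ft_force: [-0.1, 0.3, 0.8]
grip_width: 0.38
grip_force: 0.0
```

>>> step_arm(
  targets=[
    [0,0,0,0,0,0,0.1],
    [0,0,0,0,0,0,0.1],
    [0,0,0,0,0,0,0.1],
    [0,0,0,0,0,0,0.1],
    [0,0,0,0,0,0,0.1],
  ],
)

```text
time: 25.18
position: [0.4782, 0.0747, 0.0045]
tool_rot: [3.135, -0.184, 0.0]
ft_force: [-1.1, -3.0, 5.5]
grip_width: 0.31
grip_force: 55.0
```

>>> step_arm(
  targets=[
    [0,0,2.5,0,0,0,0.1],
    [0,0,4,0,0,0,0.1],
    [0,0,4,0,0,0,0.1],
    [0,0,4,0,0,0,0.1],
    [0,0,4,0,0,0,0.1],
  ],
)

```text
time: 25.6
position: [0.4769, 0.076, 0.1901]
tool_rot: [-3.136, 0.182, 0.002]
ft_force: [1.7, -1.1, -3.2]
grip_width: 0.309
grip_force: 55.0
```

>>> step_arm(
  targets=[
    [-0.4,-3,0,0,0,2.6,0.1],
    [-0.4,-3,0,0,0,2.6,0.1],
    [-0.4,-3,0,0,0,2.6,0.1],
    [-0.4,-3,0,0,0,2.6,0.1],
    [-0.35,-2.75,0,0,0,2.4,0.1],
  ],
)

```text
time: 26.02
position: [0.4574, -0.0734, 0.1884]
tool_rot: [-3.137, -0.17, 0.001]
ft_force: [1.8, -0.5, -3.3]
grip_width: 0.314
grip_force: 55.0
```

>>> step_arm(
  targets=[
    [0,0,-1,0,0,0,0.1],
    [0,0,0,0,0,0,0.1],
    [0,0,0,0,0,0,0.1],
    [0,0,0,0,0,0,0.1],
    [0,0,0,0,0,0,0.1],
  ],
)

```text
time: 26.43
position: [0.4588, -0.0706, 0.1792]
tool_rot: [-3.137, -0.171, -0.0]
ft_force: [0.0, 0.5, -2.6]
grip_width: 0.305
grip_force: 55.0
```

Run:
```python
from yk import *
s0=ctrl.get_state();im,d,K,_=cam("wrist")
s=ctrl.get_state();print(s["time"],s0["position"],s["position"],s["tool_rot"],s["grip_width"],s["ft_force"],s["torque"])
p=(s["position"]+s0["position"])/2;yaw=np.degrees(2*np.arctan(s["tool_rot"][1]/s["tool_rot"][0]));print(yaw)
T=Tc(*p,yaw);np.savez("w10.npz",im=im,d=d,K=K,T=T);W=cloud(d,K,T)
cv2.imwrite("pics/w10.png",cv2.resize(im[60:360,200:450],None,fx=2,fy=2,interpolation=cv2.INTER_CUBIC)[...,::-1])
print(np.round(W[120:300:12,322],4))
m=W[(W[...,2]>.175)&(W[...,2]<.222)&(W[...,0]>.50)&(abs(W[...,1]+.07)<.04)]
print(len(m),m.min(0),m.max(0));print(np.linalg.lstsq(np.c_[m[:,:2]-p[:2],np.ones(len(m))],m[:,2],rcond=None)[0])
```

```text
26.4833 [ 0.45875275 -0.07063074  0.17922997] [ 0.45877584 -0.07086861  0.1793186 ] [-3.13694596e+00 -1.70478426e-01 -6.17656141e-04] 0.3107694688006426 [ 0.18223233  0.08623694 -2.40138021] [0.07585506 0.0342142  0.00044782]
6.221398388897306
[[ 0.5421 -0.0622  0.0142]
 [ 0.5319 -0.0632  0.1157]
 [ 0.524  -0.0642  0.0196]
 [ 0.5224 -0.0642  0.1866]
 [ 0.518  -0.0647  0.188 ]
 [ 0.5134 -0.0652  0.1867]
 [ 0.5094 -0.0656  0.1912]
 [ 0.505  -0.0661  0.192 ]
 [ 0.5004 -0.0666  0.1918]
 [ 0.4957 -0.0671  0.1917]
 [ 0.4912 -0.0676  0.1927]
 [ 0.4864 -0.0681  0.1928]
 [ 0.4814 -0.0686  0.1923]
 [ 0.4765 -0.0692  0.1926]
 [ 0.4713 -0.0697  0.192 ]]
8360 [ 0.50000046 -0.08016312  0.17504781] [ 0.54840935 -0.04740761  0.1943341 ]
[-0.04673548 -0.00047195  0.18989261]
```

View pics/w10.png

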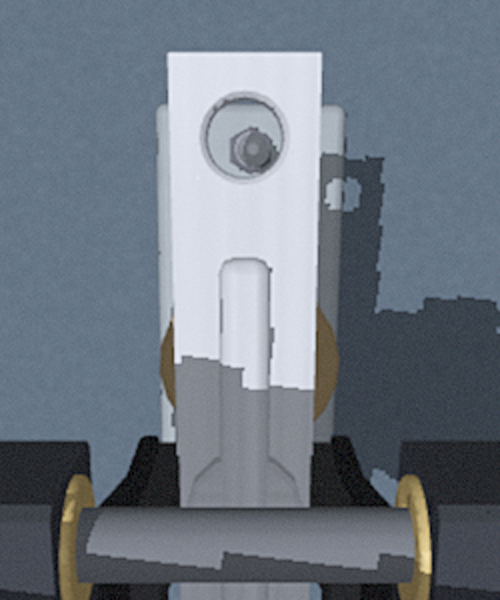

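The rod tip (327,134) shows through the yoke's hole, which is centred at (323,128.5). I'll compute the offset.

Run:
```python
from yk import *
z=np.load("w10.npz");K,T,d=z["K"],z["T"],z["d"];W=cloud(d,K,T)
h=atz(200+246/2,60+137/2,.187,K,T);r=atz(200+254/2,60+148/2,.118,K,T);print(h,r,r-h)
print("rodcloud",[q.mean(0) for q in [W[(W[...,2]>.112)&(W[...,2]<.125)&(np.hypot(W[...,0]-.533,W[...,1]+.065)<.015)]]])
m=(W[...,2]>.182)&(W[...,2]<.1895)&(W[...,0]>.51)
P=W[m];c=P[:,:2].mean(0)
print(np.linalg.lstsq(np.c_[P[:,:2]-c,np.ones(len(P))],P[:,2],rcond=None)[0])
m=(W[...,2]>.180)&(W[...,2]<.197)&(W[...,0]>.46);P=W[m];r=cv2.minAreaRect((P[:,:2]*1000).astype(np.float32));print(r)
# edges midline
for x0 in(.512,.518,.545):
  q=P[abs(P[:,0]-x0)<.0015];print(x0,q[:,1].min(),q[:,1].max(),(q[:,1].min()+q[:,1].max())/2)
```

```text
[ 0.53243129 -0.06352143  0.187     ] [ 0.53116028 -0.06604329  0.118     ] [-0.00127101 -0.00252186 -0.069     ]
rodcloud [array([ 0.53082352, -0.06507392,  0.11540904])]
[-0.0015866   0.00202777  0.18652608]
((504.2038269042969, -69.20478057861328), (88.25940704345703, 44.809696197509766), 0.7091885805130005)
0.512 -0.07922901985723206 -0.05122628849060807 -0.06522765417392007
0.518 -0.07840678833358253 -0.05037599142299083 -0.06439138987828669
0.545 -0.07565055918169972 -0.047407614073941645 -0.06152908662782068
```

>>> step_arm(
  targets=[
    [-0.1,-0.15,-1.5,0,0,-0.2,0.1],
    [0,0,-2,0,0,0,0.1],
    [0,0,-1.2,0,0,0,0.1],
    [0,0,0,0,0,0,0.1],
    [0,0,0,0,0,0,0.1],
  ],
)

```text
time: 26.9
position: [0.4573, -0.0729, 0.132]
tool_rot: [-3.137, -0.163, 0.001]
ft_force: [-0.2, 0.2, -2.4]
grip_width: 0.31
grip_force: 55.0
```

Run:
```python
from yk import *
s0=ctrl.get_state();im,d,K,_=cam("wrist")
s=ctrl.get_state();print(s["time"],s["position"],s["ft_force"])
p=(s["position"]+s0["position"])/2;yaw=np.degrees(2*np.arctan(s["tool_rot"][1]/s["tool_rot"][0]));print(yaw)
T=Tc(*p,yaw);W=cloud(d,K,T);np.savez("w11.npz",im=im,d=d,K=K,T=T)
r=W[(W[...,2]>.105)&(W[...,2]<.122)&(np.hypot(W[...,0]-.532,W[...,1]+.065)<.0075)];print("rod",len(r),r.mean(0),r.min(0),r.max(0))
m=(W[...,2]>.135)&(W[...,2]<.155)&(W[...,0]>.46);P=W[m];print(len(P),np.median(P[:,2]))
for x0 in(.512,.518,.544):
  q=P[abs(P[:,0]-x0)<.0015];print(x0,(q[:,1].min()+q[:,1].max())/2,np.ptp(q[:,1]))
# hole: non-bar pixels inside bar outline
b=((W[...,2]>.137)&(W[...,2]<.152)).astype(np.uint8);cs,hi=cv2.findContours(b,cv2.RETR_CCOMP,cv2.CHAIN_APPROX_NONE)
for c,hh in zip(cs,hi[0]):
  a=cv2.contourArea(c)
  if hh[3]>=0 and a>200:
    Q=np.array([atz(*k[0],np.median(P[:,2]),K,T) for k in c]);print("hole",a,circ(Q))
```

```text
26.95 [ 0.45800359 -0.07316415  0.13280995] [ 0.84497169 -0.05074315 -1.28144204]
5.952161720451653
rod 379 [ 0.53112466 -0.06532987  0.11256623] [ 0.52634667 -0.070015    0.1060385 ] [ 0.53600948 -0.06042157  0.1198629 ]
15712 0.14001313176836344
0.512 -0.06749759402822593 0.02820311040680206
0.518 -0.06681713630745664 0.027972041491284058
0.544 -0.0642244110707215 0.028029352497896065
hole 1303.0 [ 0.53096687 -0.0655997   0.00745983]
```

Hole and rod agree within 0.4 mm. Descend.

>>> step_arm(
  targets=[
    [0,0,-0.8,0,0,0,0.1],
    [0,0,-0.8,0,0,0,0.1],
    [0,0,-0.6,0,0,0,0.1],
    [0,0,0,0,0,0,0.1],
    [0,0,0,0,0,0,0.1],
  ],
)

```text
time: 27.37
position: [0.457, -0.0735, 0.1096]
tool_rot: [-3.137, -0.162, 0.002]
ft_force: [0.0, -0.5, -3.5]
grip_width: 0.313
grip_force: 55.0
```

>>> step_arm(
  targets=[
    [0,0,-0.7,0,0,0,0.1],
    [0,0,-0.6,0,0,0,0.1],
    [0,0,-0.4,0,0,0,0.1],
    [0,0,0,0,0,0,0.1],
    [0,0,0,0,0,0,0.1],
  ],
)

```text
time: 27.78
position: [0.4571, -0.0735, 0.0927]
tool_rot: [-3.137, -0.162, 0.001]
ft_force: [0.9, -0.0, -2.9]
grip_width: 0.311
grip_force: 55.0
```

>>> step_arm(
  targets=[
    [0,0,-0.2,0,0,0,0.1],
    [0,0,-0.2,0,0,0,0.1],
    [0,0,0,0,0,0,0.1],
    [0,0,0,0,0,0,0.1],
    [0,0,0,0,0,0,0.1],
  ],
)

```text
time: 28.2
position: [0.4575, -0.0736, 0.0892]
tool_rot: [3.137, 0.162, 0.0]
ft_force: [-0.4, -0.5, -2.7]
grip_width: 0.311
grip_force: 55.0
```

>>> step_arm(
  targets=[
    [0,0,-0.1,0,0,0,0.1],
    [0,0,-0.1,0,0,0,0.1],
    [0,0,0,0,0,0,0.1],
    [0,0,0,0,0,0,0.1],
    [0,0,0,0,0,0,0.1],
  ],
)

```text
time: 28.62
position: [0.4574, -0.0736, 0.0871]
tool_rot: [3.137, 0.162, -0.0]
ft_force: [0.0, -0.8, -2.1]
grip_width: 0.309
grip_force: 55.0
```

>>> step_arm(
  targets=[
    [0,0,-0.1,0,0,0,0.1],
    [0,0,0,0,0,0,0.1],
    [0,0,0,0,0,0,0.1],
    [0,0,0,0,0,0,0.1],
    [0,0,0,0,0,0,0.1],
  ],
)

```text
time: 29.03
position: [0.4576, -0.0736, 0.0865]
tool_rot: [3.137, 0.162, 0.001]
ft_force: [-2.0, 0.6, 3.9]
grip_width: 0.314
grip_force: 55.0
```

Contact at the seated height. Release and rise.

>>> step_arm(
  targets=[
    [0,0,0,0,0,0,0.6],
    [0,0,0,0,0,0,0.6],
    [0,0,0,0,0,0,0.6],
    [0,0,0,0,0,0,0.6],
    [0,0,0,0,0,0,0.6],
  ],
)

```text
time: 29.45
position: [0.4574, -0.0736, 0.086]
tool_rot: [3.137, 0.162, -0.0]
ft_force: [-0.1, 0.3, -1.0]
grip_width: 0.57
grip_force: 0.0
```

>>> step_arm(
  targets=[
    [0,0,1.5,0,0,0,0.6],
    [0,0,3,0,0,0,0.6],
    [0,0,3,0,0,0,0.6],
    [0,0,3,0,0,0,0.6],
    [0,0,3,0,0,0,0.6],
  ],
)

```text
time: 29.87
position: [0.4572, -0.0734, 0.2224]
tool_rot: [3.137, 0.162, -0.0]
ft_force: [0.5, 0.1, 0.2]
grip_width: 0.6
grip_force: 0.0
```

>>> step_arm(
  targets=[
    [0,0,0,0,0,0,0.6],
    [0,0,0,0,0,0,0.6],
    [0,0,0,0,0,0,0.6],
    [0,0,0,0,0,0,0.6],
    [0,0,0,0,0,0,0.6],
  ],
)

```text
time: 30.28
position: [0.4565, -0.0734, 0.2196]
tool_rot: [-3.136, -0.162, 0.004]
ft_force: [-0.0, -0.2, -0.4]
grip_width: 0.601
grip_force: 0.0
```

Run:
```python
from yk import *
s0=ctrl.get_state();im,d,K,_=cam("wrist")
s=ctrl.get_state();print(s["time"],s["position"],s["ft_force"],s["grip_width"])
p=(s["position"]+s0["position"])/2;yaw=np.degrees(2*np.arctan(s["tool_rot"][1]/s["tool_rot"][0]))
T=Tc(*p,yaw);W=cloud(d,K,T);np.savez("w12.npz",im=im,d=d,K=K,T=T)
m=(W[...,2]>.088)&(W[...,2]<.0975)&(np.hypot(W[...,0]-.458,W[...,1]+.073)<.1);P=W[m];c=P.mean(0)
print(len(P),np.percentile(P[:,2],[2,50,98]),P.min(0),P.max(0));print("tilt",np.linalg.lstsq(np.c_[P[:,:2]-c[:2],np.ones(len(P))],P[:,2],rcond=None)[0])
for x0 in(.40,.43,.51,.544):
  q=P[abs(P[:,0]-x0)<.0015]
  if len(q):print(x0,(q[:,1].min()+q[:,1].max())/2,np.ptp(q[:,1]))
```

```text
30.3333 [ 0.45663871 -0.07346107  0.21980026] [ 0.40151107 -0.30294982  0.02542787] 0.6017275642433959
5422 [0.09250067 0.09399179 0.09674596] [ 0.392666   -0.09349848  0.08801734] [ 0.5476114  -0.05104026  0.09748603]
tilt [ 0.00335993 -0.00367047  0.09405046]
0.4 -0.07924481230568398 0.02767636254768245
0.43 -0.07656569074608574 0.027788352450627565
0.51 -0.06840405460288092 0.02737340592603721
0.544 -0.06494020684533613 0.027799885640631752
```

Yoke top is at z=0.094 as expected, level, on the clamp axis. Hand in.

```bash
python3 -c "
from bench import ctrl
print(ctrl.close_job())"
```

```text
the job is handed in; nothing more can be done
None
```

The flask is closed in the clamp and the job is handed in at about 30 s: lower half, upper half, small lid and yoke all checked seated, level and released, with the three bystanders left alone; the judge's verdict was not shown.

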